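Unpin the hold-down bar of a sample-tube carrier

ROBOT

A 6-joint arm with a two-finger parallel gripper is mounted at the origin on the work surface. World frame = base frame: x ahead of the robot, y to its left, z up, the work surface at z = 0. Lengths are in m, angles in rad, forces in N, time in s.
With the tool pointing down it reaches from about 0.425 to 0.95 m from the base axis. Payload 3.5 kg.
Tool frame: the origin (TCP) lies at the very end of the fingers, on their centre line; the grasp point (between the pads) lies ctrl.grip_point_offset behind it (ctrl.grip_point_offset is the distance from the TCP to the grasp point, in m); z points along the fingers, y is the direction in which the jaws open and shut (so a half turn about z gives the same grasp; the last joint's range is limited). The gripper opens to 85 mm and grips with 20 to 120 N. Pads are 22 mm wide; open, the fingers measure 114 mm over their backs; the gripper's body (76 mm by 85 mm) begins 54 mm behind the grasp point. The pads swing forward as they close: fully open they stand 13 mm farther back than shut.
Start: joints at [1.013, 0.286, 1.577, -0, 1.279, -0.15], TCP at [0.268, 0.62, 0.231] pointing down, gripper open.
Joint ranges: [-2.77, 2.77], [-0.9, 2.22], [0.21, 2.48], [-1.53, 4.67], [0.24, 2.81], [-2.84, 2.84]. Speed limits (rad/s): [2.79, 2.79, 3.14, 3.14, 3.14, 3.14].

INTERFACE

Orientations are given as a unit quaternion [x, y, z, w].
In Python, from plant import ctrl gives the robot as it stands.
- The arm moves only by the tool servo_tool, never from a script. Its argument "increments" is a list of rows, each a list of 5 numbers: the opening, from 0 (shut) to 1 (fully open), then the shift along the world's x, y, z in units of 40 mm (1.0 is 40 mm), then the turn about the world's z in units of 5 degrees (1.0 is 5 degrees). A call has exactly 10 rows; each row is the pose to reach, as a shift and turn from the pose measured when the call began; what a row does not reach only later rows make up. A row lasts 1/12 s, in which the tool goes at most 41.7 mm and 7.16 degrees, less where a joint would pass 70% of its speed; a pose out of reach is approached as far as the arm can. A call with a gripper value outside its range is refused whole. The fingers move at their own pace and stop on an object; "grip_force" is the grip in N (left out, the last holds). Time passes only in rows, so rows that repeat a pose let the fingers close, or fill a call up. It gives the time, the measured TCP pose, the force and the opening at its end, in the units of the state.
- ctrl.get_state(): the state, without advancing time (a new reading comes with each control period).
- ctrl.read_camera(name): name is "scene" or "top" or "wrist"; returns a dict with "frame" (384x512x3 uint8, red, green, blue), "K" (3x3 intrinsics, pixels), "extrinsics" (4x4, takes a point from camera to world coordinates). Camera axes: x right, y down, z forward; pixel columns grow to the right and rows downward; lengths in m; the calibration is good to about 2 mm. A picture is of the moment at which its call begins. There is no depth.
- ctrl.sign_off(): hands the job in, once; it reports no verdict.
Trained networks look in a picture, given as the dict that the camera call returned (one of the last four; its "shot" number tells which), for a name from the list of things; names that differ only in an ending like _2 or _b are one class to them, and where a whole thing is asked for, a point or a joint stands for the part that bears it (a point fixed in the world has none). Each returns a list of dicts, best first, with "conf" (0 to 1); they miss things now and then, are a little off and sometimes report something else, mostly with a low value. They report only what shows in the picture. A call takes as long as a camera call. They do not tell look-alikes from the thing itself.
- ctrl.masks_of(picture, query): "region" (384x512 bool, what is visible of it) and "extent" ([left, top, right, bottom] in pixels, round what is visible of it).
- ctrl.landmark_of(picture, query): "centre" ([row, column] in pixels: a listed point, or the origin of a listed thing).
The state is a dict: "time": time; "qpos": joint angles; "dq": joint speeds; "joint_efforts": joint torques, N m; "eef_pos": TCP position; "tcp_rot": TCP orientation; "contact_force": force on the tool from outside, world axes, zero at the start; "wrist_torque": the same for the moment, N m; "opening": opening from 0.0 (shut) to 1.0 (fully open).
Only numpy, scipy, OpenCV 4.12 (cv2) and the standard library are available. Lean on these libraries where they do the work, as an engineer would, in place of code of your own. Each camera call takes 0.05 s, during which the arm holds its last target. There are 200 camera calls.

TASK

Open the sample-tube carrier: draw the locking pin straight up out of its fork, park it in the side notch of the little parking stand so that it hangs upright by its collar with its shank well inside the notch, and let go of it. Then swing the hold-down bar about a quarter turn towards the robot, clear of the tubes, and leave it open. Do not shift the other things on the table.

Things in the scene. Friction and masses are not known exactly. Their poses are not given: they have to be found in the camera images.
- pin: Loose upright locking pin, 90 mm long. Origin: centre of its lower end, z up along it. Steel shank 10 mm diameter to 45 mm, steel collar 28 mm diameter from 45 to 50 mm, black round knob 24 mm diameter from 50 to 90 mm to grip. At the start it is in the carrier's fork, collar resting on the fork's top.
- carrier: Aluminium tube carrier fixed to the table, base 120 (x) by 300 (y) by 12 mm; origin: centre of its underside; front is -x. White rack of ten capped tubes (84 mm high) in the middle. At y = -100 mm a slotted fork tower, 44 by 52 mm, 118 mm high, with a vertical 12.5 mm bore; at y = +100 mm the bar's pivot post.
- bore (a point): Centre of the bore's mouth on top of the fork tower, 118 mm above the table; axes as the carrier's. The pin must rise 45 mm to come out.
- bar (a joint): Angle of the level steel hold-down bar about its vertical pivot at carrier (0, +100 mm). 0: closed over the tubes, its eye pinned in the fork; grows to 1.65 rad (stop) as it swings to the carrier's front (-x). At angle a the handle is at carrier x = -100 sin a, y = 100 - 100 cos a mm. Bar 24 mm wide, top at 102 mm height, 215 mm long from the pivot, stays where left.
- bar_handle (a point): Centre of the top of the bar's handle, a plain black upright round post 18 mm diameter, 42 mm tall above the bar's top face (so from 102 to 144 mm height), 100 mm from the pivot, midway along the bar. Axes turn with the bar (x across it, y along it towards the pivot).
- holder: Grey-painted metal parking stand fixed left or right of the carrier; origin: centre of its underside. Base 100 by 80 by 10 mm, upright at the back (+x), level top plate 8 mm thick, 64 mm wide, x = -46 to +40 mm, top at 98 mm height. Its notch is a slot 15 mm wide along x, closed at x = 0, open to -x (mouth 28 mm wide over the outer 10 mm).
- notch (a point): Point on the notch's midline, level with the plate's top face (98 mm above the table), 12 mm out from the notch's closed end; axes as the stand's (-x points out of the open mouth). A pin parked well has its shank's axis near this point and its collar's underside at this height.
- gel_bottle: Bystander: green bottle with blue cap, 64 mm diameter, 165 mm tall, where the parking stand is not (the other side of the carrier); origin at the centre of its underside.
- pink_bottle: Bystander: pink bottle, 72 mm diameter, 190 mm tall; origin at the centre of its underside.
- trigger_bottle: Bystander: white bottle with blue trigger head, 76 mm diameter, 178 mm tall; origin at the centre of its underside.
- cup: Bystander: white plastic cup, 72 mm diameter, 85 mm tall; origin at the centre of its underside.
- tape_roll: Bystander: roll of paper tape lying flat, 90 mm diameter, 24 mm tall; origin at the centre of its underside.
- marker: Bystander: square black marker lying flat along its x, 145 mm long, 14 mm thick; origin at the centre of its underside.
- tube_block: Bystander: white block of capped tubes, 64 by 180 mm, 60 mm tall; origin at the centre of its underside.
There are look-alikes about, which are no part of the job. Leave any pink look-alike of the holder alone.

How it is judged:
By the outcome, as a careful person would: the job done as asked, in the order asked, and still so for the second after the job is handed in, with the robot touching nothing.
It also fails if it takes over 54 s, if anything falls off the work surface, if the arm or the gripper's body presses on something with over 40 N, if the wrist force passes 120 N, or if a joint passes its speed limit or range.

## Working session

There is one attempt and no reset: what is moved stays moved. The work goes in short steps, Python scripts to look and compute and a tool call to move; the robot and the scene stay as the last step left them, time stands still between calls to the robot, and variables do not carry over. Pictures are saved under pics/ and viewed, about 8 in all and at most 12, crops included, and the job is handed in when it is done.

Besides the shell and the picture viewer there is one more tool, called after "Call:" by a JSON object that holds its "api" and its "payload", one argument or row to a line. servo_tool: Moves the arm, as the interface text tells. Its arguments: {"type":"object","properties":{"increments":{"type":"array"},"grip_force":{"type":"number"}},"required":["increments"]}

```bash
ls; mkdir -p pics
cat > h.py <<'E'
import numpy as np, cv2, json
from plant import ctrl
def look(cam,name=None):
    p=ctrl.read_camera(cam)
    if name: cv2.imwrite(f'pics/{name}.png',p['frame'][:,:,::-1])
    return p
def ray(p,rc):
    d=np.linalg.inv(p['K'])@np.array([rc[1],rc[0],1.]); T=np.array(p['extrinsics'])
    d=T[:3,:3]@d; return T[:3,3],d/np.linalg.norm(d)
def atz(p,rc,z):
    o,d=ray(p,rc); return o+d*(z-o[2])/d[2]
def tri(rs):
    A=np.zeros((3,3));b=np.zeros(3)
    for o,d in rs:
        M=np.eye(3)-np.outer(d,d);A+=M;b+=M@o
    x=np.linalg.solve(A,b); return x,[float(np.linalg.norm((np.eye(3)-np.outer(d,d))@(x-o))) for o,d in rs]
def proj(p,X):
    T=np.array(p['extrinsics']);c=T[:3,:3].T@(np.array(X)-T[:3,3]);u=p['K']@c;return u[:2]/u[2]
E
python3 - <<'E'
from h import *
np.set_printoptions(precision=3,suppress=True)
s=ctrl.get_state();print(s['time'],s['eef_pos'],s['tcp_rot'],s['opening'],ctrl.grip_point_offset)
P={c:look(c,c+'0') for c in('scene','top')}
for c in P:print(c,np.array(P[c]['extrinsics'])[:3,3])
for q in ['pin','carrier','bore','bar_handle','holder','notch','gel_bottle','pink_bottle','trigger_bottle','cup','tape_roll','marker','tube_block']:
    for c in P: print(q,c,[(np.round(l['centre']).tolist(),round(l['conf'],2)) for l in ctrl.landmark_of(P[c],q)][:4])
im=np.hstack([P[c]['frame'] for c in P])
cv2.imwrite('pics/both.png',cv2.resize(im,(800,300))[:,:,::-1])
E
```

```text
pics
0.0 [0.267 0.619 0.23 ] [ 0.203  0.979 -0.001 -0.   ] 0.9981012044074596 0.0187
scene [ 1.487 -0.129  0.801]
top [0.353 0.036 1.381]
pin scene [([216.0, 192.0], 0.59), ([195.0, 362.0], 0.45)]
pin top [([177.0, 319.0], 0.65)]
carrier scene [([226.0, 232.0], 0.82)]
carrier top [([180.0, 282.0], 0.89)]
bore scene [([199.0, 193.0], 0.77)]
bore top [([170.0, 319.0], 0.86), ([182.0, 279.0], 0.66)]
bar_handle scene [([184.0, 228.0], 0.95)]
bar_handle top [([170.0, 287.0], 0.85)]
holder scene [([196.0, 365.0], 0.6), ([168.0, 362.0], 0.56)]
holder top [([260.0, 122.0], 0.75), ([209.0, 136.0], 0.72)]
notch scene [([171.0, 366.0], 0.93), ([142.0, 362.0], 0.69), ([199.0, 365.0], 0.56)]
notch top [([264.0, 114.0], 0.61), ([204.0, 131.0], 0.6)]
gel_bottle scene [([214.0, 134.0], 0.91)]
gel_bottle top [([207.0, 381.0], 0.75)]
pink_bottle scene [([255.0, 126.0], 0.56), ([169.0, 366.0], 0.43)]
pink_bottle top []
trigger_bottle scene [([238.0, 387.0], 0.86)]
trigger_bottle top [([150.0, 148.0], 0.74)]
cup scene [([169.0, 319.0], 0.84)]
cup top [([258.0, 174.0], 0.98)]
tape_roll scene [([181.0, 176.0], 0.88)]
tape_roll top [([254.0, 336.0], 0.6), ([207.0, 380.0], 0.48)]
marker scene [([183.0, 248.0], 0.66)]
marker top [([246.0, 259.0], 0.63), ([203.0, 133.0], 0.33)]
tube_block scene [([280.0, 256.0], 0.64)]
tube_block top [([116.0, 266.0], 0.95)]
```

View pics/top0.png

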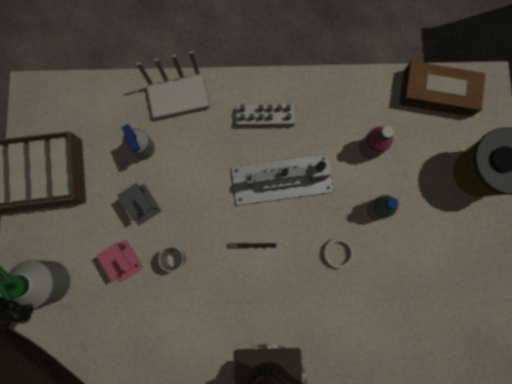

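View pics/scene0.png

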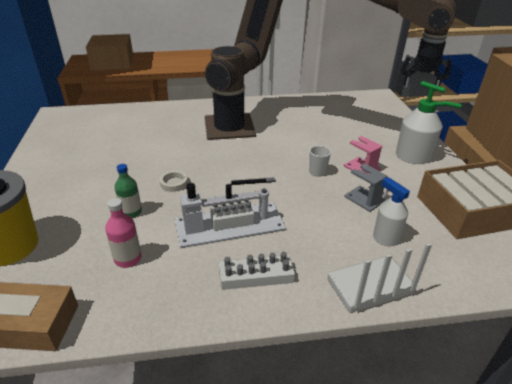

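Run:
```python
from h import *
np.set_printoptions(precision=3,suppress=True)
P={c:look(c) for c in('scene','top')}
def best(c,q,i=0): return ctrl.landmark_of(P[c],q)[i]['centre']
for q in ['bore','bar_handle','carrier']:
    print(q,tri([ray(P[c],best(c,q)) for c in P]))
for q in ['notch','holder']:
    for a in ctrl.landmark_of(P['scene'],q):
        for b in ctrl.landmark_of(P['top'],q):
            print(q,np.round(a['centre']),np.round(b['centre']),*tri([ray(P['scene'],a['centre']),ray(P['top'],b['centre'])]))
    for b in ctrl.landmark_of(P['top'],q): print('top@z',np.round(b['centre']),atz(P['top'],b['centre'],0.098 if q=='notch' else 0))
m=ctrl.masks_of(P['top'],'carrier')
for q,z in [('gel_bottle',0),('trigger_bottle',0),('cup',0),('tape_roll',0),('marker',0),('tube_block',0),('carrier',0),('bore',.118),('bar_handle',.144)]:
    print(q,atz(P['top'],best('top',q),z), atz(P['scene'],best('scene',q),z))
```

```text
bore (array([ 0.603, -0.155,  0.12 ]), [0.0018260001709797635, 0.0018260001709797433])
bar_handle (array([ 0.592, -0.065,  0.136]), [0.00044805516877578555, 0.00044805516877577416])
carrier (array([ 0.596, -0.054,  0.   ]), [0.0004684437040077067, 0.0004684437040077152])
notch [141. 363.] [203. 134.] [0.503 0.343 0.199] [0.0010866844476431015, 0.00108668444764311]
notch [141. 363.] [266. 113.] [0.341 0.422 0.1  ] [0.0026524317189528823, 0.002652431718952824]
notch [170. 366.] [203. 134.] [0.515 0.366 0.103] [0.003133072046984021, 0.0031330720469838645]
notch [170. 366.] [266. 113.] [ 0.339  0.457 -0.023] [0.005218081277700934, 0.005218081277701113]
top@z [203. 134.] [0.516 0.37  0.098]
top@z [266. 113.] [0.342 0.425 0.098]
holder [198. 363.] [207. 139.] [ 0.516  0.377 -0.003] [0.003751019538194388, 0.0037510195381943705]
holder [198. 363.] [260. 124.] [ 0.358  0.457 -0.133] [0.0022815815431505852, 0.002281581543150673]
holder [167. 362.] [207. 139.] [0.504 0.353 0.108] [0.00017293162853025896, 0.00017293162853025784]
holder [167. 362.] [260. 124.] [0.359 0.422 0.006] [0.00208287024820192, 0.0020828702482020476]
top@z [207. 139.] [0.516 0.38  0.   ]
top@z [260. 124.] [0.359 0.422 0.   ]Traceback (most recent call last):
  File "<stdin>", line 14, in <module>
  File "<stdin>", line 4, in best
IndexError: list index out of range
```

Candidates:
- **Pin:** black knob on the fork at scene (192,188). The look-alikes are the bar handle (228,190), the pivot post (264,197) and the peg rack (390,280).
- **Holder:** grey stand at scene (368,188), top (139,204). The pink look-alike is at scene (364,155), top (120,260).

I choose the black knob and the grey stand. One close crop will check both.

Run:
```python
from h import *
np.set_printoptions(precision=3,suppress=True)
P={c:look(c) for c in('scene','top','wrist')}
def crop(c,x,y,w,h):
    return cv2.resize(P[c]['frame'][y:y+h,x:x+w],(400,300),interpolation=cv2.INTER_CUBIC)
b=lambda i:np.clip(i.astype(float)*1.8,0,255).astype(np.uint8)
im=np.vstack([np.hstack([crop('scene',170,165,120,90),crop('scene',330,130,80,80)]),np.hstack([b(crop('top',222,140,120,90)),cv2.resize(P['wrist']['frame'],(400,300))])])
cv2.imwrite('pics/crop1.png',im[:,:,::-1])
T=np.array(P['wrist']['extrinsics']);print(T,P['wrist']['K'])
for q,z in [('gel_bottle',0),('trigger_bottle',0),('cup',0),('tape_roll',0),('marker',0),('tube_block',0),('carrier',0),('bore',.118),('bar_handle',.144)]:
    l=ctrl.landmark_of(P['top'],q)
    if l: print(q,atz(P['top'],l[0]['centre'],z))
# carrier corners
m=[r for r in ctrl.masks_of(P['top'],'carrier')]
if m:
    print(m[0]['conf'],m[0]['extent'],cv2.minAreaRect(np.argwhere(m[0]['region']).astype(np.float32)[:,::-1]))
```

```text
[[ 0.396  0.873  0.284  0.194]
 [ 0.918 -0.377 -0.123  0.651]
 [-0.     0.31  -0.951  0.374]
 [ 0.     0.     0.     1.   ]] [[304.112   0.    260.634]
 [  0.    304.112 190.865]
 [  0.      0.      1.   ]]
gel_bottle [ 0.489 -0.343  0.   ]
trigger_bottle [0.695 0.374 0.   ]
cup [0.363 0.278 0.   ]
tape_roll [ 0.359 -0.204  0.   ]
marker [0.388 0.024 0.   ]
tube_block [ 0.789 -0.009  0.   ]
carrier [ 0.591 -0.056  0.   ]
bar_handle [ 0.59  -0.06   0.144]
0.97 [229.0, 155.0, 331.4, 207.1] ((281.35687255859375, 179.23606872558594), (40.74184036254883, 99.46183013916016), 82.56858825683594)
```

View pics/crop1.png

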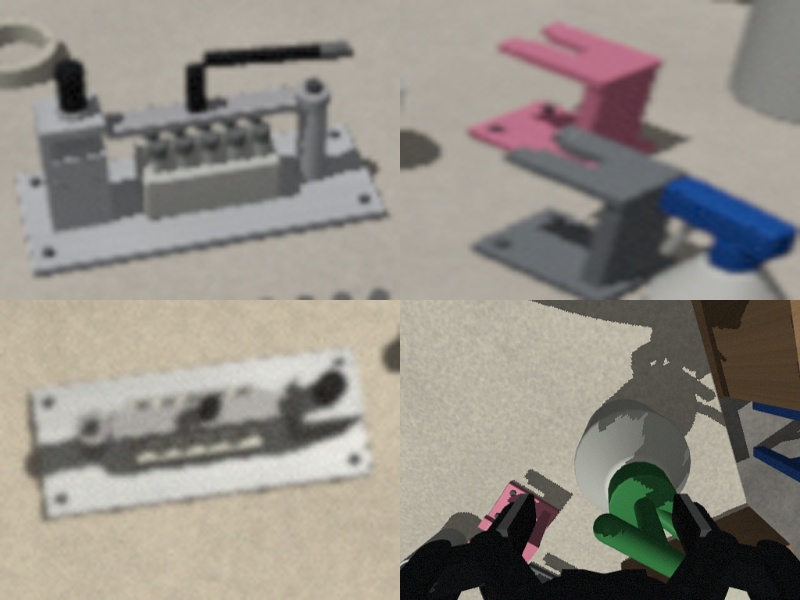

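The top-left crop shows the black knob of the pin on the slotted fork, at the left end of the carrier. The bar handle is mid-bar. The top-right crop shows the grey stand apart from the pink one, with its slot opening towards the robot. Next I go to look at the stand from close by.

Call:
{"api": "servo_tool", "payload": {
  "increments": [
    [1,0,0,1,0],
    [1,0,0,1.75,0],
    [1,0.5,-0.8,1.75,0],
    [1,1.0,-1.6,1.75,1],
    [1,1.6,-2.5,1.75,2],
    [1,2.2,-3.3,1.75,3],
    [1,2.8,-4.2,1.75,4],
    [1,3.4,-5.0,1.75,4.7],
    [1,3.9,-5.8,1.75,4.7],
    [1,4.3,-6.5,1.75,4.7]
  ]
}}

```text
time: 3.78
eef_pos: [0.4409, 0.3574, 0.3016]
tcp_rot: [-0.001, 1.0, -0.0, 0.0]
contact_force: [0.7, 0.9, 0.1]
opening: 1.0
```

Run:
```python
from h import *
np.set_printoptions(precision=3,suppress=True)
p=look('wrist','w1');s=ctrl.get_state();print(s['time'],s['eef_pos'],s['tcp_rot'],s['qpos'])
for q,z in [('notch',.098),('holder',0)]:
    for l in ctrl.landmark_of(p,q): print(q,np.round(l['centre']),l['conf'],atz(p,l['centre'],z))
```

```text
3.8333 [0.443 0.354 0.301] [ 0.001  1.    -0.002  0.001] [ 0.496  0.002  1.766 -0.005  1.373 -1.071]
notch [ 78. 318.] 0.87 [0.346 0.418 0.098]
holder [ 90. 307.] 0.98 [0.358 0.422 0.   ]
holder [203. 269.] 0.95 [0.525 0.37  0.   ]
```

View pics/w1.png

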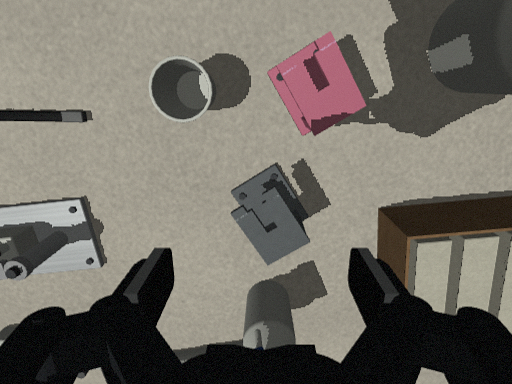

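The wrist image shows the grey stand at about (col 268, row 225) with its slot facing up-left (towards the robot and slightly −y). The pink one is at (318,85), the cup at (181,90), and the trigger bottle behind at (268,310). I'll enlarge the stand and fit its plate.

Run:
```python
from h import *
np.set_printoptions(precision=3,suppress=True)
p=look('wrist')
c=p['frame'][150:280,215:345]
c=np.clip(cv2.resize(c,(780,780),interpolation=cv2.INTER_CUBIC).astype(float)*1.8,0,255).astype(np.uint8)[:600]
for i in range(0,130,10):
    cv2.putText(c,str(215+i),(i*6,10),0,.35,(255,0,0),1); 
    if i<100: cv2.putText(c,str(150+i),(0,i*6+4),0,.35,(255,0,0),1); cv2.line(c,(0,i*6),(12,i*6),(255,0,0),1)
    cv2.line(c,(i*6,12),(i*6,20),(255,0,0),1)
cv2.imwrite('pics/w1c.png',c[:,:,::-1])
for r,cc in [(212,232),(263,268),(240,309)]: print(atz(p,(r,cc),.098))
```

```text
[0.5   0.322 0.098]
[0.571 0.367 0.098]
[0.538 0.418 0.098]
```

View pics/w1c.png

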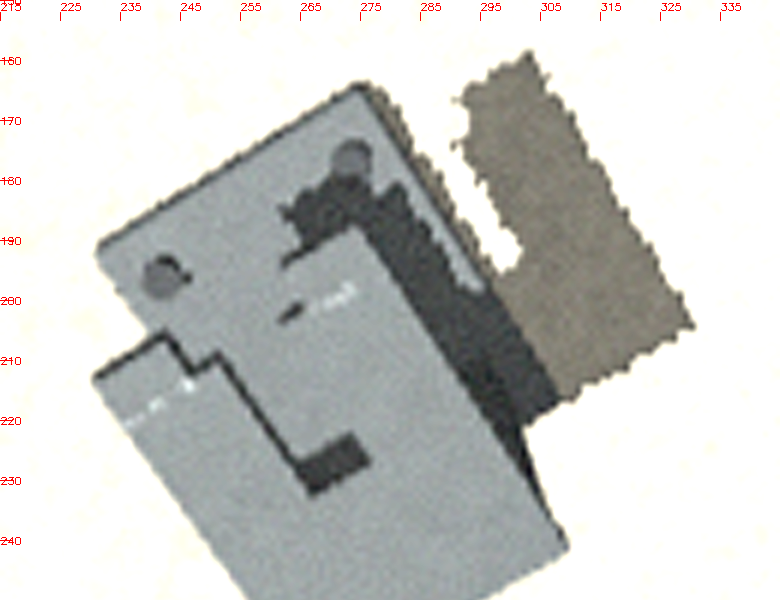

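Run:
```python
from h import *
np.set_printoptions(precision=4,suppress=True)
p=look('wrist'); t=look('top')
px=lambda x,y:(150+y/6,215+x/6)
A=dict(FL=(92,380),FR=(357,228),BR=(568,548),ceL=(310,497),ceR=(372,460))
W={k:atz(p,px(*v),.098)[:2] for k,v in A.items()}
for k in W:print(k,W[k])
FL,FR,BR=W['FL'],W['FR'],W['BR']
print('w',np.linalg.norm(FR-FL),'len',np.linalg.norm(BR-FR))
a1=np.arctan2(*(BR-FR)[::-1]);d=FR-FL;a2=np.arctan2(-d[0],d[1]);print(np.degrees([a1,a2]))
a=(a1+a2)/2;ex=np.array([np.cos(a),np.sin(a)])
for nm,o in [('front',(FL+FR)/2+46*.001*ex),('closed',(W['ceL']+W['ceR'])/2)]: print(nm,'origin',o,'notch',o-.012*ex)
for q in['notch','holder']:
  for l in ctrl.landmark_of(t,q): print(q,l['centre'],atz(t,l['centre'],.098 if q=='notch' else 0))
o=(FL+FR)/2+.046*ex
# check height: project plate corners into top view
for z in(.098,):
  for k in('FL','FR','BR'): print(k,proj(t,[*W[k],z]))
cv2.imwrite('pics/t_h.png',cv2.resize(np.clip(t['frame'][175:230,110:165].astype(float)*1.8,0,255).astype(np.uint8),(600,600),interpolation=cv2.INTER_CUBIC)[:,:,::-1])
```

```text
FL [0.5012 0.3216]
FR [0.4686 0.3753]
BR [0.5393 0.4208]
ceL [0.5275 0.3663]
ceR [0.519  0.3791]
w 0.06278479593896986 len 0.08408089155767931
[32.7795 31.2695]
front origin [0.5239 0.3728] notch [0.5137 0.3665]
closed origin [0.5232 0.3727] notch [0.5131 0.3664]
notch [202.7, 132.1] [0.5174 0.3751 0.098 ]
notch [263.7, 113.3] [0.3485 0.4238 0.098 ]
notch [149.2, 369.5] [ 0.6573 -0.3071  0.098 ]
holder [206.6, 138.1] [0.5176 0.3826 0.    ]
holder [257.2, 122.4] [0.3666 0.4268 0.    ]
FL [150.9633 207.981 ]
FR [131.7012 219.9538]
BR [116.0925 195.4229]
```

The plate measures 63 × 84 mm, so its height agrees with the text. The notch is at about (0.5135, 0.3665) with a yaw of about 32°, closed end towards (+0.85, +0.53). Now I move over to the pin.

Call:
{"api": "servo_tool", "payload": {
  "increments": [
    [1,0.2,-1,0,0],
    [1,0.4,-2,0,0],
    [1,0.6,-3,0,0],
    [1,0.8,-4,0,0],
    [1,1.0,-5,0,0],
    [1,1.2,-6,0,0],
    [1,1.4,-7,0,0],
    [1,1.6,-8,0,0],
    [1,1.8,-9,0,0],
    [1,2.0,-10,0,0]
  ]
}}

```text
time: 5.02
eef_pos: [0.5192, -0.04, 0.3016]
tcp_rot: [-0.003, 1.0, 0.0, 0.0]
contact_force: [0.9, 0.2, -0.5]
opening: 1.0
```

Call:
{"api": "servo_tool", "payload": {
  "increments": [
    [1,0,-0.8,0,0],
    [1,0,-1.6,0,0],
    [1,0,-2.4,0,0],
    [1,0,-2.7,0,0],
    [1,0,-2.7,0,0],
    [1,0,-2.7,0,0],
    [1,0,-2.7,0,0],
    [1,0,-2.7,0,0],
    [1,0,-2.7,0,0],
    [1,0,-2.7,0,0]
  ]
}}

```text
time: 5.85
eef_pos: [0.5193, -0.1469, 0.3017]
tcp_rot: [-0.004, 1.0, 0.0, 0.0]
contact_force: [0.1, -1.5, -0.3]
opening: 1.002
```

Run:
```python
from h import *
np.set_printoptions(precision=4,suppress=True)
p=look('wrist','w2');s=ctrl.get_state();print(s['time'],s['eef_pos'],s['tcp_rot'],s['qpos'])
S=look('scene');t=look('top')
for q,z in [('pin',.073),('bore',.118),('bar_handle',.144),('carrier',0)]:
    for n,P in(('w',p),('s',S),('t',t)):
      for l in ctrl.landmark_of(P,q)[:2]: print(q,n,np.round(l['centre']),round(l['conf'],2),atz(P,l['centre'],z))
m=ctrl.masks_of(p,'pin')
for k in m: print(k['conf'],k['extent'])
```

```text
5.9 [ 0.5193 -0.1471  0.3017] [-0.0039  1.      0.0001  0.0004] [-0.4644 -0.0623  1.8287  0.0006  1.3746 -2.043 ]
pin w [222. 251.] 0.85 [ 0.6035 -0.1598  0.073 ]
pin s [213. 195.] 0.43 [ 0.6124 -0.1514  0.073 ]
bore w [235. 249.] 0.8 [ 0.6003 -0.16    0.118 ]
bore s [197. 192.] 0.83 [ 0.5972 -0.1546  0.118 ]
bore t [169. 320.] 0.9 [ 0.5993 -0.1585  0.118 ]
bore t [149. 370.] 0.38 [ 0.6532 -0.3021  0.118 ]
bar_handle w [237. 345.] 0.85 [ 0.5894 -0.0545  0.144 ]
bar_handle s [185. 228.] 0.73 [ 0.593  -0.0581  0.144 ]
bar_handle s [213. 194.] 0.59 [ 0.6982 -0.1517  0.144 ]
bar_handle t [172. 284.] 0.57 [ 0.5873 -0.0532  0.144 ]
carrier w [196. 320.] 0.61 [ 0.5907 -0.055   0.    ]
carrier s [227. 231.] 0.83 [ 0.601  -0.0531  0.    ]
0.95 [239.7, 227.6, 262.5, 263.6]
```

View pics/w2.png

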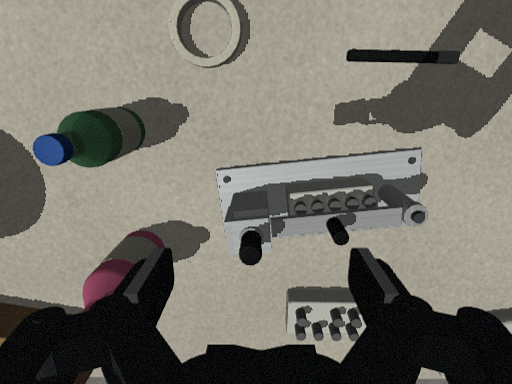

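The wrist image shows the pin knob at (250,247) on the fork, the bar handle at (338,230), the pivot post at (415,215), the gel bottle at (90,140) and the pink bottle at (125,270). I'll go above the pin and look again.

Call:
{"api": "servo_tool", "payload": {
  "increments": [
    [1,0.4,-0.1,-0.4,0],
    [1,0.8,-0.2,-0.8,0],
    [1,1.2,-0.3,-1.2,0],
    [1,1.5,-0.3,-1.6,0],
    [1,1.5,-0.3,-2,0],
    [1,1.5,-0.3,-2.1,0],
    [1,1.5,-0.3,-2.1,0],
    [1,1.5,-0.3,-2.1,0],
    [1,1.5,-0.3,-2.1,0],
    [1,1.5,-0.3,-2.1,0]
  ]
}}

```text
time: 7.48
eef_pos: [0.5797, -0.1604, 0.2194]
tcp_rot: [-0.003, 1.0, -0.0, 0.002]
contact_force: [0.3, -0.4, -0.5]
opening: 0.998
```

Run:
```python
from h import *
np.set_printoptions(precision=4,suppress=True)
p=look('wrist','w3');s=ctrl.get_state();print(s['time'],s['eef_pos'],s['tcp_rot'],s['qpos'])
for q,z in [('pin',.073),('bore',.118),('bar_handle',.144)]:
    for l in ctrl.landmark_of(p,q)[:2]: print(q,np.round(l['centre']),round(l['conf'],2),atz(p,l['centre'],z))
m=ctrl.masks_of(p,'pin')
for k in m: print(k['conf'],k['extent'])
print('knobtop for nominal',proj(p,[.601,-.159,.163]),'collar',proj(p,[.601,-.159,.123]))
c=np.clip(p['frame'][200:384,130:380].astype(float)*1.8,0,255).astype(np.uint8)
cv2.imwrite('pics/w3c.png',cv2.resize(c,(750,552),interpolation=cv2.INTER_CUBIC)[:,:,::-1])
```

```text
7.5333 [ 0.5796 -0.1603  0.2192] [-0.0031  1.     -0.0004  0.0015] [-0.4387  0.1344  1.7772  0.0005  1.2269 -2.0158]
pin [201. 264.] 0.97 [ 0.6047 -0.1573  0.073 ]
pin [240. 129.] 0.47 [ 0.6496 -0.2997  0.073 ]
bore [217. 266.] 0.96 [ 0.6028 -0.1558  0.118 ]
bar_handle [214. 391.] 0.8 [ 0.5884 -0.0602  0.144 ]
0.64 [248.4, 201.7, 280.4, 253.5]
knobtop for nominal [263.0004 239.2084] collar [262.7185 217.4117]
```

View pics/w3c.png

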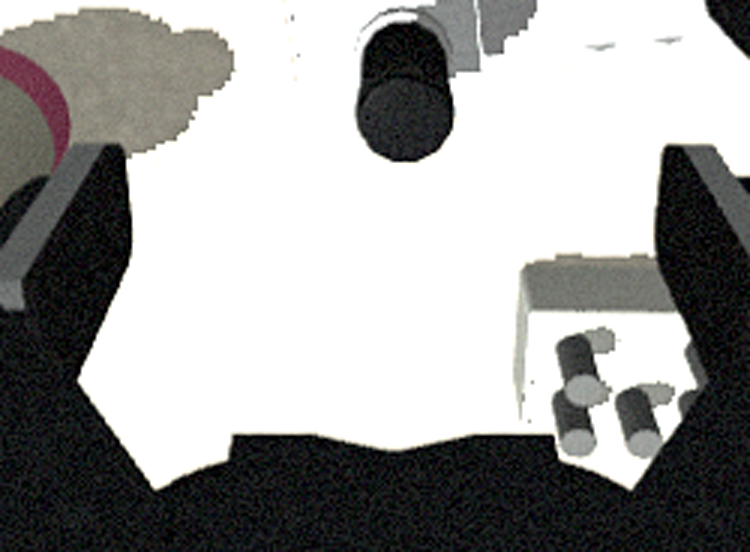

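The knob top is at crop (405,118), about 3 mm in +y from the finger midline. Pin axis ≈ (0.601, −0.1575), and the triangulated heights fit.

Call:
{"api": "servo_tool", "payload": {
  "increments": [
    [1,0.3,0.07,0,0],
    [1,0.54,0.07,-0.3,0],
    [1,0.54,0.07,-0.8,0],
    [1,0.54,0.07,-1.3,0],
    [1,0.54,0.07,-1.7,0],
    [1,0.54,0.07,-2.0,0],
    [1,0.54,0.07,-2.2,0],
    [1,0.54,0.07,-2.25,0],
    [1,0.54,0.07,-2.25,0],
    [1,0.54,0.07,-2.25,0]
  ]
}}

```text
time: 8.57
eef_pos: [0.6015, -0.1576, 0.1292]
tcp_rot: [-0.003, 1.0, -0.0, 0.002]
contact_force: [1.2, -0.3, -0.3]
opening: 1.002
```

Call:
{"api": "servo_tool", "payload": {
  "increments": [
    [0,0,0,0,0],
    [0,0,0,0,0],
    [0,0,0,0,0],
    [0,0,0,0,0],
    [0,0,0,0,0],
    [0,0,0,0,0],
    [0,0,0,0,0],
    [0,0,0,0,0],
    [0,0,0,0,0],
    [0,0,0,0,0]
  ],
  "grip_force": 50
}}

```text
time: 9.4
eef_pos: [0.6018, -0.1577, 0.1297]
tcp_rot: [-0.003, 1.0, -0.001, 0.002]
contact_force: [-0.6, -0.4, 3.9]
opening: 0.266
```

Gripped with no side load. Lifting straight up.

Call:
{"api": "servo_tool", "payload": {
  "increments": [
    [0,0,0,0.1,0],
    [0,0,0,0.3,0],
    [0,0,0,0.5,0],
    [0,0,0,0.8,0],
    [0,0,0,1.1,0],
    [0,0,0,1.4,0],
    [0,0,0,1.8,0],
    [0,0,0,2.3,0],
    [0,0,0,2.8,0],
    [0,0,0,2.8,0]
  ]
}}

```text
time: 10.23
eef_pos: [0.6042, -0.1587, 0.2487]
tcp_rot: [-0.003, 1.0, -0.003, 0.007]
contact_force: [0.3, -0.4, -0.1]
opening: 0.262
```

Run:
```python
from h import *
np.set_printoptions(precision=4,suppress=True)
S=look('scene');p=look('wrist');s=ctrl.get_state();print(s['time'],s['eef_pos'],s['opening'])
a=cv2.resize(S['frame'][120:230,140:290],(540,396),interpolation=cv2.INTER_CUBIC)
b=p['frame'][190:384,180:340][:, :]
b=np.clip(cv2.resize(b,(260,315)).astype(float)*1.8,0,255).astype(np.uint8)
im=np.zeros((396,800,3),np.uint8);im[:,:540]=a;im[:315,540:]=b
cv2.imwrite('pics/lift.png',im[:,:,::-1])
for l in ctrl.landmark_of(S,'pin')[:2]: print(l['centre'],l['conf'])
for l in ctrl.masks_of(S,'pin')[:2]: print(l['extent'],l['conf'])
```

```text
10.3333 [ 0.6023 -0.1579  0.2434] 0.26537582891723405
[194.8, 365.2] 0.68
[177.8, 188.4] 0.46
[180.0, 144.1, 194.5, 175.6] 0.75
[189.9, 182.6, 270.0, 209.2] 0.21
```

View pics/lift.png

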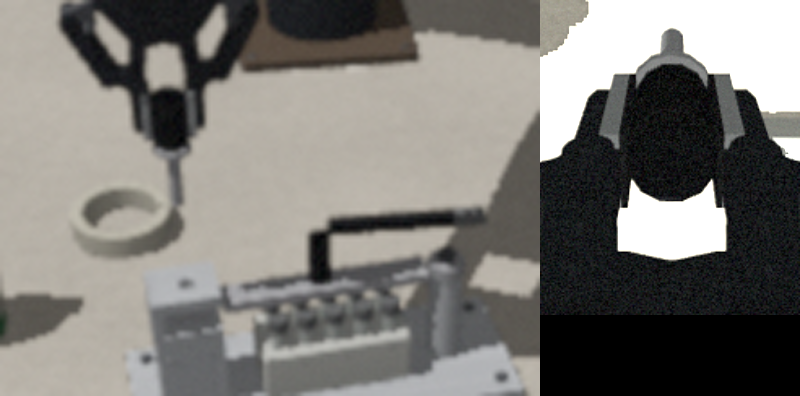

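The pin is out and hangs below the jaws (scene crop (170,170)), and the bore is empty at (186,283). Carrying it to the stand.

Call:
{"api": "servo_tool", "payload": {
  "increments": [
    [0,-0.1,0.5,0,0],
    [0,-0.4,1.4,0,0],
    [0,-0.7,2.4,0,0],
    [0,-1.0,3.4,0,0],
    [0,-1.3,4.4,0,0],
    [0,-1.6,5.4,0,0],
    [0,-1.9,6.4,0,0],
    [0,-2.2,7.4,0,0],
    [0,-2.5,8.3,0,0],
    [0,-2.7,9,0,0]
  ]
}}

```text
time: 11.27
eef_pos: [0.4906, 0.205, 0.2384]
tcp_rot: [-0.004, 1.0, -0.0, -0.001]
contact_force: [0.0, 0.2, -0.9]
opening: 0.271
```

Call:
{"api": "servo_tool", "payload": {
  "increments": [
    [0,-0.2,0.7,0,0],
    [0,-0.4,1.4,0,0],
    [0,-0.6,2.1,0,0],
    [0,-0.7,2.7,0,0],
    [0,-0.8,3.1,-0.2,0],
    [0,-0.8,3.3,-0.5,0],
    [0,-0.8,3.3,-1.0,0],
    [0,-0.8,3.3,-1.4,0],
    [0,-0.8,3.3,-1.6,0],
    [0,-0.8,3.3,-1.6,0]
  ]
}}

```text
time: 12.1
eef_pos: [0.4566, 0.3354, 0.17]
tcp_rot: [-0.004, 1.0, -0.002, -0.005]
contact_force: [-0.3, -0.0, -0.9]
opening: 0.265
```

Run:
```python
from h import *
np.set_printoptions(precision=4,suppress=True)
p=look('wrist');S=look('scene');s=ctrl.get_state();print(s['time'],s['eef_pos'],s['tcp_rot'],s['opening'])
e=s['eef_pos']
print('pin bottom expected w,s',proj(p,[e[0],e[1],e[2]-.0565]),proj(S,[e[0],e[1],e[2]-.0565]))
print('notch w',proj(p,[.5135,.3665,.098]),'S',proj(S,[.5135,.3665,.098]))
a=cv2.resize(S['frame'][100:220,310:430],(400,400),interpolation=cv2.INTER_CUBIC)
b=p['frame'][100:340,160:400]
b=np.clip(cv2.resize(b,(400,400),interpolation=cv2.INTER_CUBIC).astype(float)*1.5,0,255).astype(np.uint8)
cv2.imwrite('pics/pre.png',np.hstack([a,b])[:,:,::-1])
```

```text
12.2 [0.4586 0.3364 0.1737] [-0.0035  1.     -0.0005 -0.0016] 0.26588227205833925
pin bottom expected w,s [262.9526 217.3865] [351.5837 156.7539]
notch w [299.371  271.5216] S [366.3486 171.2088]
```

View pics/pre.png

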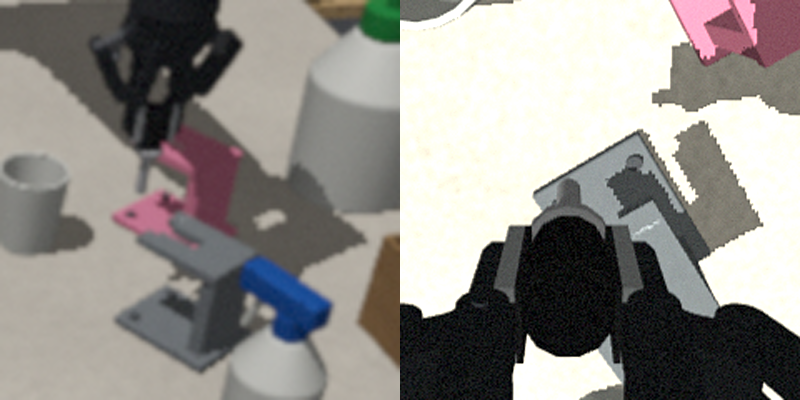

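The pin hangs upright. Its tip is at wrist crop (570,185) and scene crop (143,190), both near the prediction, in front of the slot mouth. Lowering, then entering the mouth.

Call:
{"api": "servo_tool", "payload": {
  "increments": [
    [0,0.1,-0.04,-0.3,0],
    [0,0.1,-0.04,-0.7,0],
    [0,0.1,-0.04,-1.1,0],
    [0,0.1,-0.04,-1.4,0],
    [0,0.1,-0.04,-1.48,0],
    [0,0.1,-0.04,-1.48,0],
    [0,0.3,0.08,-1.48,0],
    [0,0.5,0.21,-1.48,0],
    [0,0.75,0.36,-1.48,0],
    [0,0.75,0.36,-1.48,0]
  ]
}}

```text
time: 13.03
eef_pos: [0.4918, 0.3524, 0.1165]
tcp_rot: [-0.003, 1.0, 0.001, 0.001]
contact_force: [1.0, 0.1, -0.9]
opening: 0.269
```

Run:
```python
from h import *
np.set_printoptions(precision=4,suppress=True)
p=look('wrist');S=look('scene');s=ctrl.get_state();print(s['time'],s['eef_pos'],s['opening'],s['contact_force'])
a=cv2.resize(S['frame'][140:210,330:400],(400,400),interpolation=cv2.INTER_CUBIC)
b=p['frame'][150:290,190:330]
b=np.clip(cv2.resize(b,(400,400),interpolation=cv2.INTER_CUBIC).astype(float)*1.5,0,255).astype(np.uint8)
cv2.imwrite('pics/mouth.png',np.hstack([a,b])[:,:,::-1])
```

```text
13.1333 [0.4896 0.3514 0.1154] 0.2659394745287642 [-0.365  -0.6463 -0.6884]
```

View pics/mouth.png

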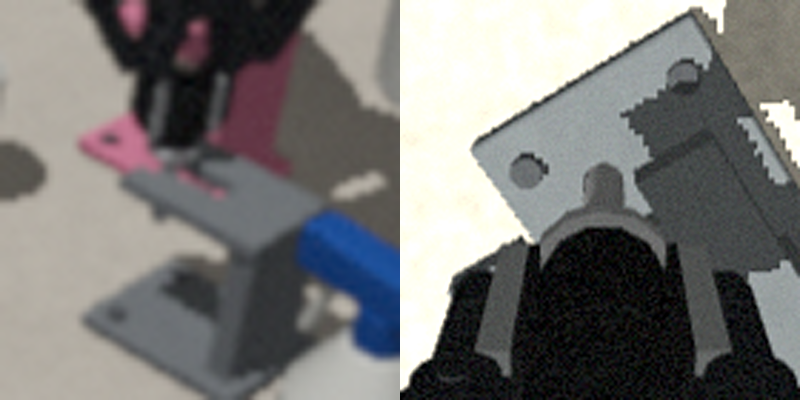

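The shank is in the mouth between the prongs, the collar is above the plate and there is no contact force. Going in slowly.

Call:
{"api": "servo_tool", "payload": {
  "increments": [
    [0,0.05,0.03,0,0],
    [0,0.1,0.06,0,0],
    [0,0.15,0.1,0,0],
    [0,0.2,0.13,0,0],
    [0,0.25,0.16,0,0],
    [0,0.3,0.19,0,0],
    [0,0.35,0.22,0,0],
    [0,0.4,0.25,0,0],
    [0,0.4,0.25,0,0],
    [0,0.4,0.25,0,0]
  ]
}}

```text
time: 13.97
eef_pos: [0.5057, 0.3614, 0.1154]
tcp_rot: [-0.004, 1.0, -0.0, -0.001]
contact_force: [0.1, 0.4, -0.9]
opening: 0.268
```

Call:
{"api": "servo_tool", "payload": {
  "increments": [
    [0,0.05,0.03,0,0],
    [0,0.1,0.06,0,0],
    [0,0.15,0.1,0,0],
    [0,0.2,0.13,0,0],
    [0,0.2,0.13,0,0],
    [0,0.2,0.13,-0.03,0],
    [0,0.2,0.13,-0.06,0],
    [0,0.2,0.13,-0.09,0],
    [0,0.2,0.13,-0.11,0],
    [0,0.2,0.13,-0.11,0]
  ]
}}

```text
time: 14.8
eef_pos: [0.5134, 0.3665, 0.1106]
tcp_rot: [-0.004, 1.0, -0.0, -0.001]
contact_force: [-0.1, 0.0, -1.1]
opening: 0.267
```

Run:
```python
from h import *
np.set_printoptions(precision=4,suppress=True)
p=look('wrist');S=look('scene');s=ctrl.get_state();print(s['time'],s['eef_pos'],s['opening'],s['contact_force'])
a=cv2.resize(S['frame'][140:210,330:400],(400,400),interpolation=cv2.INTER_CUBIC)
b=p['frame'][150:290,190:330]
b=np.clip(cv2.resize(b,(400,400),interpolation=cv2.INTER_CUBIC).astype(float)*1.5,0,255).astype(np.uint8)
cv2.imwrite('pics/in.png',np.hstack([a,b])[:,:,::-1])
```

```text
14.9 [0.5136 0.3666 0.1109] 0.2630566153198795 [-0.39   -0.0935 -1.1995]
```

View pics/in.png

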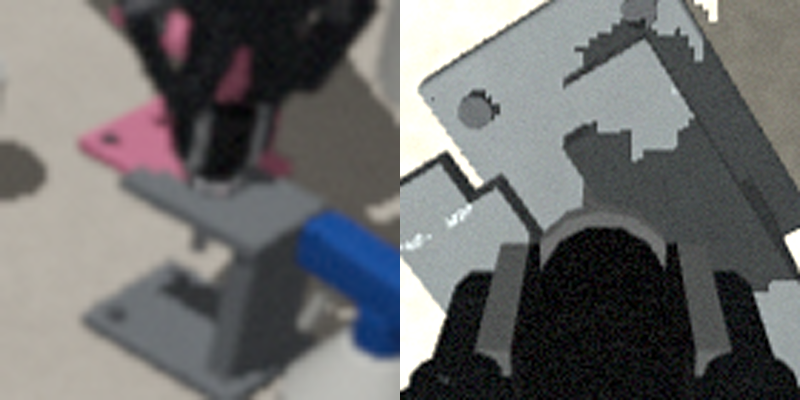

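The collar is right over the slot and the shank shows beneath the plate at scene crop (197,240). Seating it gently.

Call:
{"api": "servo_tool", "payload": {
  "increments": [
    [0,0,0,-0.02,0],
    [0,0,0,-0.04,0],
    [0,0,0,-0.05,0],
    [0,0,0,-0.06,0],
    [0,0,0,-0.06,0],
    [0,0,0,-0.06,0],
    [0,0,0,-0.06,0],
    [0,0,0,-0.06,0],
    [0,0,0,-0.06,0],
    [0,0,0,-0.06,0]
  ]
}}

```text
time: 15.73
eef_pos: [0.5138, 0.3667, 0.1097]
tcp_rot: [-0.004, 1.0, -0.0, -0.001]
contact_force: [-2.4, -2.5, 5.1]
opening: 0.269
```

It is seated: 5 N upward at the predicted height. Releasing, then rising.

Call:
{"api": "servo_tool", "payload": {
  "increments": [
    [0.4,0,0,0,0],
    [0.5,0,0,0,0],
    [0.7,0,0,0,0],
    [1,0,0,0,0],
    [1,0,0,0,0],
    [1,0,0,0,0],
    [1,0,0,0.2,0],
    [1,0,0,0.8,0],
    [1,0,0,1.6,0],
    [1,0,0,2.5,0]
  ]
}}

```text
time: 16.57
eef_pos: [0.5127, 0.3661, 0.2093]
tcp_rot: [-0.004, 1.0, -0.001, -0.003]
contact_force: [1.5, 1.2, -0.3]
opening: 1.002
```

Call:
{"api": "servo_tool", "payload": {
  "increments": [
    [1,-0.5,-0.8,0.8,0],
    [1,-1,-1.2,1.2,0],
    [1,-1.5,-1.2,1.2,0],
    [1,-1.5,-1.2,1.2,0],
    [1,-1.5,-1.2,1.2,0],
    [1,-1.5,-1.2,1.2,0],
    [1,-1.5,-1.2,1.2,0],
    [1,-1.5,-1.2,1.2,0],
    [1,-1.5,-1.2,1.2,0],
    [1,-1.5,-1.2,1.2,0]
  ]
}}

```text
time: 17.4
eef_pos: [0.453, 0.3181, 0.2566]
tcp_rot: [-0.004, 1.0, -0.001, -0.003]
contact_force: [0.5, 0.4, 0.4]
opening: 0.997
```

Run:
```python
from h import *
np.set_printoptions(precision=4,suppress=True)
p=look('wrist');S=look('scene');s=ctrl.get_state();print(s['time'],s['eef_pos'],s['opening'],s['contact_force'])
x,y=[int(v) for v in proj(p,[.5135,.3665,.11])];print(x,y,'top/knob',proj(p,[.5135,.3665,.143]),'col',proj(p,[.5135,.3665,.103]))
x0,y0=max(0,x-60),max(0,min(384-120,y-60))
a=cv2.resize(S['frame'][140:210,330:400],(400,400),interpolation=cv2.INTER_CUBIC)
b=p['frame'][y0:y0+120,x0:x0+120];print(x0,y0)
b=np.clip(cv2.resize(b,(400,400),interpolation=cv2.INTER_CUBIC).astype(float)*1.5,0,255).astype(np.uint8)
cv2.imwrite('pics/parked.png',np.hstack([a,b])[:,:,::-1])
```

```text
17.5 [0.4529 0.3181 0.2569] 1.0014695513721215 [-0.567   0.8695 -0.3943]
307 234 top/knob [312.2264 250.2891] col [306.2936 231.9741]
247 174
```

View pics/parked.png

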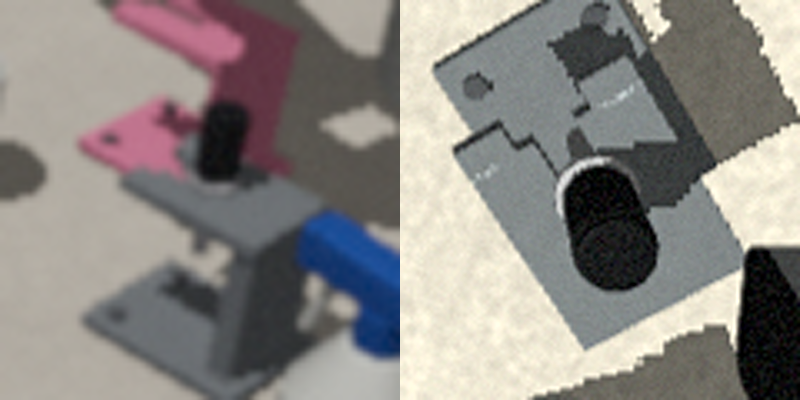

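The pin hangs upright in the notch. The knob top is at wrist px (311.5,249) against the predicted (312,250), and the collar sits on the plate. That was picture 12, so from here I check by numbers only. Next is the bar, with the jaws turned across it.

Call:
{"api": "servo_tool", "payload": {
  "increments": [
    [1,0.3,-0.9,0,-1.4],
    [1,0.6,-1.8,0,-2.8],
    [1,0.9,-2.7,0,-4.2],
    [1,1.2,-3.6,0,-5.6],
    [1,1.5,-4.5,0,-7],
    [1,1.8,-5.4,0,-8.4],
    [1,2.1,-6.3,0,-9.8],
    [1,2.5,-7.2,0,-11.2],
    [1,2.9,-8,0,-12.6],
    [1,3.2,-8.5,0,-14]
  ]
}}

```text
time: 18.33
eef_pos: [0.5818, -0.0252, 0.2569]
tcp_rot: [0.574, 0.819, 0.0, -0.003]
contact_force: [0.9, 0.4, -0.6]
opening: 1.0
```

Call:
{"api": "servo_tool", "payload": {
  "increments": [
    [1,0,0,-0.3,-1],
    [1,0,0,-0.6,-2],
    [1,0,0,-1,-2.5],
    [1,0,0,-1,-2.5],
    [1,0,0,-1,-2.5],
    [1,0,0,-1,-2.5],
    [1,0,0,-1,-2.5],
    [1,0,0,-1,-2.5],
    [1,0,0,-1,-2.5],
    [1,0,0,-1,-2.5]
  ]
}}

```text
time: 19.17
eef_pos: [0.582, -0.0252, 0.2176]
tcp_rot: [0.66, 0.752, 0.001, -0.002]
contact_force: [-0.0, -0.1, -0.4]
opening: 1.002
```

Run:
```python
from h import *
np.set_printoptions(precision=4,suppress=True)
p=look('wrist','w9');s=ctrl.get_state();print(s['time'],s['eef_pos'],s['tcp_rot'],s['qpos'])
print('yaw',np.degrees(2*np.arctan2(s['tcp_rot'][1],s['tcp_rot'][0])))
for q,z in [('bar_handle',.144),('bore',.118),('carrier',0)]:
    for l in ctrl.landmark_of(p,q)[:3]: print(q,np.round(l['centre']),round(l['conf'],2),atz(p,l['centre'],z))
print('pred',proj(p,[.589,-.058,.144]),proj(p,[.589,-.058,.102]))
# dark blob of post near prediction
x,y=[int(v) for v in proj(p,[.589,-.058,.13])]
g=p['frame'].max(2);b=(g<40).astype(np.uint8)
n,lab,st,ce=cv2.connectedComponentsWithStats(b)
for i in range(1,n):
    if 150<st[i,4]: print(st[i],ce[i])
```

```text
19.2167 [ 0.5819 -0.0252  0.2174] [ 0.6597  0.7515  0.0009 -0.0023] [-0.219   0.0974  1.8212  0.0041  1.226  -0.3503]
yaw 97.44042309375071
bar_handle [241. 269.] 0.71 [ 0.5914 -0.0566  0.144 ]
bore [323. 263.] 0.62 [ 0.6008 -0.1586  0.118 ]
carrier [187. 264.] 0.89 [ 0.5896 -0.0571  0.    ]
pred [265.5057 242.047 ] [264.8756 220.8223]
[  90   12   18  139 1863] [99.0913 89.4326]
[453 108  21  16 215] [461.8419 114.586 ]
[480 112  22  16 215] [489.9256 118.7721]
[445 135  21  16 199] [452.9045 141.4824]
[437 161  19  16 185] [444.4973 167.1838]
[463 164  20  17 188] [470.8032 170.8404]
[429 185  20  17 179] [436.6648 191.838 ]
[454 188  20  18 187] [461.9091 195.3636]
[445 212  20  17 192] [453.2708 218.5885]
[258 214  29  38 701] [268.0086 232.8616]
[415 230  19  18 174] [422.0517 237.3333]
[437 233  21  19 192] [445.599  240.7188]
[    0   248   512   136 32560] [258.3964 341.8011]
```

The handle is found at (0.591, −0.0565), and the blob, the network and the prediction agree within 3 mm. Going down and gripping.

Call:
{"api": "servo_tool", "payload": {
  "increments": [
    [1,0.1,-0.4,0,0],
    [1,0.23,-0.78,0,0],
    [1,0.23,-0.78,-0.5,0],
    [1,0.23,-0.78,-1,0],
    [1,0.23,-0.78,-1.5,0],
    [1,0.23,-0.78,-2,0],
    [1,0.23,-0.78,-2.4,0],
    [1,0.23,-0.78,-2.6,0],
    [1,0.23,-0.78,-2.6,0],
    [1,0.23,-0.78,-2.6,0]
  ]
}}

```text
time: 20.2
eef_pos: [0.5912, -0.0568, 0.1131]
tcp_rot: [0.66, 0.751, 0.001, -0.003]
contact_force: [0.5, 0.5, 1.0]
opening: 0.997
```

Call:
{"api": "servo_tool", "payload": {
  "increments": [
    [0,0,0,0,0],
    [0,0,0,0,0],
    [0,0,0,0,0],
    [0,0,0,0,0],
    [0,0,0,0,0],
    [0,0,0,0,0],
    [0,0,0,0,0],
    [0,0,0,0,0],
    [0,0,0,0,0],
    [0,0,0,0,0]
  ],
  "grip_force": 30
}}

```text
time: 21.03
eef_pos: [0.5915, -0.0568, 0.1136]
tcp_rot: [0.66, 0.751, 0.001, -0.002]
contact_force: [-0.6, 0.1, 3.8]
opening: 0.203
```

Run:
```python
from h import *
y=.129;R=np.array([[np.cos(y),-np.sin(y)],[np.sin(y),np.cos(y)]])
for a in np.arange(0,1.61,.05):
    d=R@[-.1*np.sin(a),.1-.1*np.cos(a)]/.04; print(round(a,2),np.round(d,2),round(-np.degrees(a)/5,2))
```

```text
0.0 [0. 0.] -0.0
0.05 [-0.12 -0.01] -0.57
0.1 [-0.25 -0.02] -1.15
0.15 [-0.37 -0.02] -1.72
0.2 [-0.5  -0.01] -2.29
0.25 [-0.62 -0.  ] -2.86
0.3 [-0.75  0.02] -3.44
0.35 [-0.87  0.04] -4.01
0.4 [-0.99  0.07] -4.58
0.45 [-1.11  0.11] -5.16
0.5 [-1.23  0.15] -5.73
0.55 [-1.34  0.2 ] -6.3
0.6 [-1.46  0.25] -6.88
0.65 [-1.57  0.31] -7.45
0.7 [-1.67  0.38] -8.02
0.75 [-1.78  0.45] -8.59
0.8 [-1.88  0.52] -9.17
0.85 [-1.97  0.6 ] -9.74
0.9 [-2.06  0.69] -10.31
0.95 [-2.15  0.78] -10.89
1.0 [-2.23  0.87] -11.46
1.05 [-2.31  0.97] -12.03
1.1 [-2.39  1.07] -12.61
1.15 [-2.45  1.17] -13.18
1.2 [-2.52  1.28] -13.75
1.25 [-2.57  1.39] -14.32
1.3 [-2.62  1.51] -14.9
1.35 [-2.67  1.62] -15.47
1.4 [-2.71  1.74] -16.04
1.45 [-2.74  1.86] -16.62
1.5 [-2.77  1.98] -17.19
1.55 [-2.79  2.11] -17.76
1.6 [-2.81  2.23] -18.33
```

Call:
{"api": "servo_tool", "payload": {
  "increments": [
    [0,-0.12,-0.01,0,-0.57],
    [0,-0.25,-0.02,0,-1.15],
    [0,-0.37,-0.02,0,-1.72],
    [0,-0.5,-0.01,0,-2.29],
    [0,-0.62,0,0,-2.86],
    [0,-0.75,0.02,0,-3.44],
    [0,-0.87,0.04,0,-4.01],
    [0,-0.99,0.07,0,-4.58],
    [0,-0.99,0.07,0,-4.58],
    [0,-0.99,0.07,0,-4.58]
  ]
}}

```text
time: 21.87
eef_pos: [0.5521, -0.0532, 0.1136]
tcp_rot: [0.796, 0.606, 0.002, -0.003]
contact_force: [-0.1, 3.5, 1.7]
opening: 0.204
```

Call:
{"api": "servo_tool", "payload": {
  "increments": [
    [0,-0.24,0.08,0,-1.15],
    [0,-0.47,0.18,0,-2.3],
    [0,-0.68,0.31,0,-3.44],
    [0,-0.89,0.45,0,-4.59],
    [0,-1.07,0.62,0,-5.73],
    [0,-1.24,0.8,0,-6.88],
    [0,-1.4,1.0,0,-8.03],
    [0,-1.4,1.0,0,-8.03],
    [0,-1.4,1.0,0,-8.03],
    [0,-1.4,1.0,0,-8.03]
  ]
}}

```text
time: 22.7
eef_pos: [0.4979, -0.0125, 0.1137]
tcp_rot: [0.955, 0.296, 0.006, -0.002]
contact_force: [6.7, 5.7, -2.9]
opening: 0.202
```

Call:
{"api": "servo_tool", "payload": {
  "increments": [
    [0,-0.07,0.1,0,-0.57],
    [0,-0.13,0.21,0,-1.14],
    [0,-0.23,0.44,0,-2.29],
    [0,-0.3,0.67,0,-3.43],
    [0,-0.36,0.91,0,-4.58],
    [0,-0.38,1.04,0,-5.15],
    [0,-0.38,1.04,0,-5.15],
    [0,-0.38,1.04,0,-5.15],
    [0,-0.38,1.04,0,-5.15],
    [0,-0.38,1.04,0,-5.15]
  ]
}}

```text
time: 23.53
eef_pos: [0.4828, 0.0287, 0.1136]
tcp_rot: [0.997, 0.076, 0.006, -0.0]
contact_force: [1.6, -0.0, 1.1]
opening: 0.199
```

Call:
{"api": "servo_tool", "payload": {
  "increments": [
    [0.4,0,0,0,0],
    [0.7,0,0,0,0],
    [1,0,0,0,0],
    [1,0,0,0,0],
    [1,0,0,0,0],
    [1,0,0,0.2,0],
    [1,0,0,0.8,0],
    [1,0,0,1.6,0],
    [1,0,0,2.4,0],
    [1,0,0,2.8,0]
  ]
}}

```text
time: 24.37
eef_pos: [0.4846, 0.0285, 0.2308]
tcp_rot: [0.997, 0.076, 0.009, 0.001]
contact_force: [0.3, -0.3, 0.2]
opening: 0.997
```

Call:
{"api": "servo_tool", "payload": {
  "increments": [
    [1,0,-0.8,0.6,0],
    [1,0,-1.6,1,0],
    [1,0,-2.4,1,0],
    [1,0,-3.2,1,0],
    [1,0,-4,1,0],
    [1,0,-4.5,1,0],
    [1,0,-4.5,1,0],
    [1,0,-4.5,1,0],
    [1,0,-4.5,1,0],
    [1,0,-4.5,1,0]
  ]
}}

```text
time: 25.2
eef_pos: [0.4846, -0.1504, 0.2709]
tcp_rot: [0.997, 0.077, 0.009, 0.001]
contact_force: [-0.0, -0.2, 0.1]
opening: 1.003
```

Run:
```python
from h import *
np.set_printoptions(precision=4,suppress=True)
s=ctrl.get_state();print(s['time'],s['eef_pos'],s['opening'],s['contact_force'])
P={c:look(c,c+'9') for c in('scene','top','wrist')}
for q,z in [('bar_handle',.144),('pin',.053),('gel_bottle',0),('trigger_bottle',0),('cup',0),('tape_roll',0),('marker',0),('tube_block',0),('carrier',0),('holder',0)]:
    for c in P:
        for l in ctrl.landmark_of(P[c],q)[:2]: print(q,c,np.round(l['centre']),round(l['conf'],2),atz(P[c],l['centre'],z)[:2])
S=P['scene']
for l in ctrl.masks_of(S,'pin')[:3]: print('pinmask',l['extent'],l['conf'])
print('exp knob top',proj(S,[.5135,.3665,.143]),'collar',proj(S,[.5135,.3665,.1]),'handle',proj(S,[.48,.027,.144]))
old=cv2.imread('pics/scene0.png').astype(int);new=cv2.imread('pics/scene9.png').astype(int)
d=(np.abs(old-new).max(2)>50).astype(np.uint8);n,lab,st,ce=cv2.connectedComponentsWithStats(d)
print([list(map(int,x)) for x in st[1:] if x[4]>25])
```

```text
25.2 [ 0.4846 -0.1504  0.2709] 1.0033757956417888 [-0.0289 -0.2088  0.1308]
bar_handle scene [161. 254.] 0.68 [0.4867 0.0271]
bar_handle scene [185. 364.] 0.4 [0.6406 0.3027]
bar_handle top [208. 260.] 0.69 [0.4889 0.015 ]
bar_handle top [146. 370.] 0.33 [ 0.6562 -0.2955]
bar_handle wrist [158.  66.] 0.93 [0.4818 0.0255]
pin scene [187. 362.] 0.46 [0.5301 0.3553]
pin top [206. 138.] 0.63 [0.5137 0.3702]
pin top [209. 140.] 0.52 [0.5029 0.3633]
gel_bottle scene [212. 133.] 0.93 [ 0.4984 -0.3378]
gel_bottle scene [196. 366.] 0.47 [0.5112 0.3828]
gel_bottle top [209. 380.] 0.96 [ 0.4934 -0.352 ]
gel_bottle wrist [170. 397.] 0.72 [ 0.493 -0.344]
trigger_bottle scene [239. 384.] 0.58 [0.7039 0.3624]
trigger_bottle top [150. 144.] 0.58 [0.6948 0.3682]
trigger_bottle top [181. 283.] 0.16 [ 0.5864 -0.0598]
cup scene [172. 317.] 0.96 [0.3585 0.2675]
cup scene [183. 248.] 0.59 [0.3961 0.0241]
cup top [256. 176.] 0.73 [0.3669 0.2654]
cup top [149. 370.] 0.57 [ 0.6824 -0.3365]
cup wrist [ 51. 286.] 0.72 [ 0.6203 -0.1628]
tape_roll scene [178. 176.] 0.82 [ 0.334  -0.2083]
tape_roll top [256. 333.
[... 629 characters left out ...]
424 0.1102]
holder scene [167. 364.] 0.68 [0.3493 0.4371]
holder scene [195. 363.] 0.58 [0.5037 0.377 ]
holder top [260. 123.] 0.88 [0.3574 0.426 ]
holder top [207. 139.] 0.71 [0.5157 0.381 ]
pinmask [360.0, 159.5, 374.5, 180.1] 0.53
pinmask [114.7, 160.6, 142.4, 215.6] 0.47
exp knob top [369.0233 158.5643] collar [366.465  170.6584] handle [253.1434 160.1487]
[[151, 0, 83, 125, 4991], [234, 0, 65, 95, 4423], [370, 0, 36, 17, 296], [413, 0, 37, 36, 739], [405, 35, 41, 38, 824], [202, 52, 9, 20, 94], [250, 95, 153, 117, 4774], [255, 129, 9, 4, 30], [437, 138, 10, 10, 55], [240, 153, 18, 21, 208], [364, 158, 12, 15, 105], [225, 178, 38, 21, 318], [186, 183, 14, 18, 163], [201, 199, 11, 8, 50]]
```

Handle at (0.483, 0.027) gives a bar angle of about 1.53 rad. The pin is still parked, the bystanders have not moved, and the gripper is clear.

```bash
python3 -c "
from plant import ctrl
print(ctrl.sign_off())"
```

```text
the job is handed in; nothing more can be done
None
```

The job is handed in. The pin is out of the fork and parked in the grey stand's notch, and the bar is swung open and left there. It took about 25 s of the 54 s allowed.

- **Pin:** I drew it straight up out of the fork, slid it into the notch, lowered it until the collar took 5 N, and let go. In the wrist picture afterwards it hung upright, with the knob top within about 1.5 pixels of the predicted place. The scene camera still finds it there at the end.
- **Bar:** I swung it by its handle with readings of about 9 N at most. The handle ended at about (0.483, 0.027), which is about 1.53 rad open. The top camera put the handle about 12 mm off that, while the scene and wrist cameras agreed to within about 5 mm.
- **Other things on the table:** The ones the networks found again were within their usual scatter of where they started. I did not measure the pink bottle again, because the networks had not located it from above at the start.
- **Not checked by eye:** I used all 12 picture views by the time the pin was parked. The bar swing and the final state are checked from camera numbers only.

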